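Drop the side leg of a solder-reel frame and hold the frame upright

TASK

The yellow solder-reel frame is leaning against the blue feed unit with its side leg folded. Where it leans, push the leg down past centre until it snaps out against its stop; then take the frame by its top rail, tip it up off the unit on its foot tube, without lifting it off the bench, until it stands upright, and keep holding it there so that solder can be drawn off the level reel. Finish while still holding the rail, and leave the other things on the bench alone.

Things in the scene. Friction and masses are not known exactly. Their poses are not given: they have to be found in the camera images.
- reel_frame: loose yellow tube frame with a solder reel, 270 mm high, 280 mm wide, about 0.8 kg. Origin: middle of the axis of its round foot tube (18 mm thick, so 9 mm above the bench). Own z runs up the frame, y along the foot tube, x square to the frame: -x is the leg side, towards the robot; +x leans on the feed unit, by 0.2 to 0.3 rad at the start. 12 mm uprights at y = +-120 mm, cross rail at z = 105 mm
- top_rail (a point): middle of the frame's top rail, a round yellow tube 14 mm thick, straight for 200 mm along the frame's y, at z = 255 mm in the frame; free to grip from above. The round foot cannot stand by itself: let go upright, the frame tips over, on the leg's side until it leans on the leg at about 0.17 rad (once the leg is out)
- leg_foot (a point): centre of the side leg's rounded black rubber foot (14 mm thick), its free end, 105 mm from the pivot. With the leg out and the frame upright it hangs about 15 mm clear of the bench
- leg_pivot (a point): the side leg's pivot, at x = -34, y = -20, z = 105 mm in the frame; the leg is a straight 10 mm steel rod running from here to its foot
- side_leg (a joint): side leg's angle, rad. 0: folded, along the frame's +y in front of the cross rail, foot at y = 85 mm, clear of the reel; 1.57: down, splayed 28 degrees to the frame's -x; 1.62: stop. Turns right-handed about the frame's axis (-0.883, 0, 0.469). Its spring drives it to 0 below about 0.85 and to the stop above; takes about 2 N at the foot to start, less towards centre. Starts at 0
- feed_unit: fixed blue steel box, 150 x 320 x 110 mm high, rollers on the rear of its lid up to 152 mm; the frame leans on its top front edge. Origin: centre of the underside; x points away from the robot
- spare_reel: bystander: solder reel with green flanges standing on one flange, 70 mm across, 60 mm high; origin under its centre
- tip_cleaner: bystander: black pot of brass wool, 72 mm across, 46 mm high; origin under its centre
- flux_bottle: bystander: small white bottle with red cap, 44 mm across, 95 mm high; origin under its centre
- screwdriver: bystander: yellow-handled screwdriver, 180 mm, lying on the bench along its own x
- lug_a: bystander: copper cable lug, 53 mm long, 20 mm wide, 16 mm high, lying on the bench along its own x
- lug_b: bystander: copper cable lug, 53 mm long, 20 mm wide, 16 mm high, lying on the bench along its own x
- lug_tray: bystander: low black tray, 110 x 160 x 35 mm high, with lugs and white connector housings; origin under its centre
- reel_hub (a point): middle of the frame's reel spindle, z = 175 mm in the frame; the reel has green flanges 70 mm across, reaches from y = -30 to 30 mm and turns freely on it

How it is judged:
On the way, in this order (a step that is already met when the one before it is completed fails the run):
1. the side leg is snapped out against its stop while the frame still leans on the feed unit (value of joint side_leg above 1.5 rad and angle between reel_frame's own z axis and vertical above 0.15 rad), for 0.2 s.
2. the frame is tipped up by its top rail, off the unit, with the leg down (value of joint side_leg above 1.5 rad and angle between reel_frame's own z axis and vertical below 0.09 rad and contact force between the fingers and reel_frame above 2 N), for 0.2 s.
At the end, for the whole second after the job is handed in: Leg at its stop (over 1.5 rad), frame within 0.09 rad of vertical and at rest, fingers holding it at the top rail (TCP 215-300 mm up the frame, over 2 N), foot tube on the bench (axis under 13 mm up), not touching the feed unit, leg's foot clear of the bench (all of step 2 and z of the grasp point in the frame of reel_frame between 0.215 and 0.3 m and height (world z) of reel_frame below 0.013 m and contact force between reel_frame and feed_unit below 0.1 N and height (world z) of leg_foot above 0.0095 m and linear speed of reel_frame below 0.03 m/s); the arm keeps its last pose, push and grip.
It fails at once if the frame falls over (angle between reel_frame's own z axis and vertical above 0.6 rad).
It fails at once if the frame is lifted off the bench (height (world z) of reel_frame above 0.035 m).
It fails at once if another thing on the bench is moved (distance of any of spare_reel, tip_cleaner, flux_bottle, screwdriver, lug_a, lug_b, lug_tray from where it was at the start of the episode above 0.03 m).
It also fails if it takes over 48 s, if anything falls off the work surface, if the arm or the gripper's body presses on something with over 40 N, if the wrist force passes 120 N, or if a joint passes its speed limit or range.

ROBOT

A 6-joint arm with a two-finger parallel gripper is mounted at the origin on the work surface. World frame = base frame: x ahead of the robot, y to its left, z up, the work surface at z = 0. Lengths are in m, angles in rad, forces in N, time in s.
With the tool pointing down it reaches from about 0.275 to 0.85 m from the base axis. Payload 19 kg.
Tool frame: the origin (TCP) lies between the finger pads, 19 mm behind the fingertips; this is the grasp point; z points along the fingers, y is the line along which they close (so a half turn about z gives the same grasp; the last joint's range is limited). The gripper opens to 85 mm and grips with 20 to 120 N. Pads are 22 mm wide; open, the fingers measure 114 mm over their backs; the gripper's body (76 mm by 85 mm) begins 54 mm behind the grasp point. The pads swing forward as they close: fully open they stand 13 mm farther back than shut.
Start: joints at [-1.337, 0.15, 1.437, -0, 1.554, -0.134], TCP at [0.207, -0.537, 0.25] pointing down, gripper open.
Joint ranges: [-2.8, 2.8], [-0.68, 2.1], [0.12, 2.68], [-1.39, 4.53], [0.16, 2.79], [-2.81, 2.81]. Speed limits (rad/s): [1.89, 1.89, 2.22, 3.01, 3.01, 3.01].

INTERFACE

Orientations are given as a 3x3 rotation matrix whose columns are the frame's x, y, z axes.
In Python, from plant import manip gives the robot as it stands.
- The arm moves only by the tool drive_tool, never from a script. Its argument "increments" is a list of rows, each a list of 7 numbers: the shift along the world's x, y, z normalised to -1 to 1, where 1 is 0.02 m, then the turn, a rotation vector about the world's x, y, z normalised to -1 to 1, where 1 is 0.12 rad, then the opening, from -1 (shut) to 1 (fully open). A call has exactly 8 rows; each row shifts and turns the commanded pose from where the row before left it; what a row does not reach is not made up. A row lasts 1/8 s, in which the tool goes at most 62.5 mm and 10.7 degrees, less where a joint would pass 70% of its speed; a pose out of reach is approached as far as the arm can. A call with a number of a shift or a turn outside -1 to 1 is refused whole. A call with a gripper value outside its range is refused whole. The fingers move at their own pace and stop on an object; "squeeze" is the grip in N (left out, the last holds). Time passes only in rows, so rows that do not move let the fingers close, or fill a call up. It gives the time, the measured TCP pose, the force, the opening and the grip force at its end, in the units of the state.
- manip.get_state(): the state, without advancing time (a new reading comes with each control period).
- manip.capture(name): name is "scene" or "side" or "wrist"; returns a dict with "image" (420x560x3 uint8, red, green, blue), "K" (3x3 intrinsics, pixels), "dist_coeffs" ([k1, k2, p1, p2, k3] as OpenCV has them; the pictures are not rectified), "R" (3x3) and "t" (3): a world point X has camera coordinates R X + t. Camera axes: x right, y down, z forward; pixel columns grow to the right and rows downward; lengths in m; the calibration is good to about 2 mm. A picture is of the moment at which its call begins. There is no depth.
- manip.hand_in(): hands the job in; it is judged then, once.
Trained networks look in a picture, given as the dict that the camera call returned (one of the last four; its "shot" number tells which), for a name from the list of things; names that differ only in an ending like _2 or _b are one class to them, and where a whole thing is asked for, a point or a joint stands for the part that bears it (a point fixed in the world has none). Each returns a list of dicts, best first, with "p" (0 to 1); they miss things now and then, are a little off and sometimes report something else, mostly with a low value. They report only what shows in the picture. A call takes as long as a camera call.
- manip.cut_out(query, picture): "region" (420x560 bool, what is visible of it) and "point" ([column, row] in pixels, amid what is visible of it).
- manip.landmark_of(query, picture): "point" ([column, row] in pixels: a listed point, or the origin of a listed thing).
The state is a dict: "clock": time; "qpos": joint angles; "qvel": joint speeds; "joint_efforts": joint torques, N m; "eef_pos": TCP position; "tcp_rot": TCP orientation; "ft_force": force on the tool from outside, world axes, zero at the start; "torque": the same for the moment, N m; "width": opening from 0.0 (shut) to 1.0 (fully open); "finger_force": force on a finger pad.
Only numpy, scipy, OpenCV 4.12 (cv2) and the standard library are available. Lean on these libraries where they do the work, as an engineer would, in place of code of your own. Each camera call takes 0.05 s, during which the arm holds its last target. There are 200 camera calls.

## Working session

There is one attempt and no reset: what is moved stays moved. The work goes in short steps, Python scripts to look and compute and a tool call to move; the robot and the scene stay as the last step left them, time stands still between calls to the robot, and variables do not carry over. Pictures are saved under pics/ and viewed, at most 10 in all, crops included, and the job is handed in when it is done.

Besides the shell and the picture viewer there is one more tool, called by a JSON object that holds its "fn" and its "kwargs", one argument or row to a line. drive_tool: Moves the arm, as the interface text tells. Scaled input: -1 to 1 covers 0.02 m each way for a shift and 0.12 rad each way for a turn. Its arguments: {"type":"object","properties":{"increments":{"type":"array"},"squeeze":{"type":"number"}},"required":["increments"]}

```bash
mkdir -p pics
cat > h.py <<'E'
import numpy as np, cv2
from plant import manip
from scipy.optimize import least_squares
def cap(n,save=None):
    c=manip.capture(n)
    if save: cv2.imwrite(f'pics/{save}.png',c['image'][:,:,::-1])
    return c
def proj(c,X):
    R=np.array(c['R']);t=np.array(c['t'])
    return cv2.projectPoints(np.atleast_2d(np.array(X,float)),cv2.Rodrigues(R)[0],t,np.array(c['K']),np.array(c['dist_coeffs'],float))[0].reshape(-1,2)
E
cat > a.py <<'E'
from h import *
ims=[]
for n in ['scene','side']:
    c=cap(n); ims.append(c['image'])
    print(n,'campos',(-np.array(c['R']).T@np.array(c['t'])).round(3))
    for q in ['reel_frame','top_rail','leg_foot','leg_pivot','reel_hub','feed_unit','spare_reel','tip_cleaner','flux_bottle','screwdriver','lug_a','lug_tray']:
        r=manip.landmark_of(q,c); print(q,[(np.round(d['point'],1).tolist(),round(d['p'],2)) for d in r[:2]])
    np.save(n+'.npy',c,allow_pickle=True)
    cv2.imwrite(f'pics/{n}0.png',c['image'][:,:,::-1])
s=manip.get_state();print(s)
E
python3 a.py
```

```text
scene campos [ 1.019 -0.562  0.836]
reel_frame [([308.6, 240.4], 0.62)]
top_rail [([335.7, 178.5], 0.93)]
leg_foot [([325.6, 203.7], 0.47)]
leg_pivot []
reel_hub [([326.7, 203.7], 0.69)]
feed_unit [([335.2, 270.2], 0.89), ([371.6, 185.4], 0.63)]
spare_reel [([159.3, 385.1], 0.92)]
tip_cleaner [([372.9, 188.5], 0.8), ([327.2, 202.4], 0.17)]
flux_bottle [([332.1, 166.8], 0.62)]
screwdriver [([286.2, 192.3], 0.76)]
lug_a [([207.4, 265.9], 0.56), ([180.6, 292.6], 0.44)]
lug_tray [([129.6, 329.6], 0.63)]
side campos [0.043 0.87  0.902]
reel_frame [([258.2, 269.3], 0.56)]
top_rail [([230.6, 184.8], 0.91), ([352.3, 224.7], 0.21)]
leg_foot [([231.9, 256.5], 0.59)]
leg_pivot [([262.1, 234.4], 0.54)]
reel_hub [([240.0, 214.7], 0.94), ([238.3, 377.8], 0.56)]
feed_unit [([236.0, 251.8], 0.96)]
spare_reel [([327.5, 183.8], 0.6)]
tip_cleaner [([181.5, 350.2], 0.73), ([238.9, 378.3], 0.62)]
flux_bottle [([237.7, 378.6], 0.83)]
screwdriver [([292.3, 328.6], 0.96)]
lug_a [([353.7, 225.0], 0.55), ([342.5, 244.1], 0.45)]
lug_tray [([371.7, 202.0], 0.83), ([343.5, 244.2], 0.37)]
{'clock': 1.3, 'qpos': array([-1.33697800e+00,  1.50492000e-01,  1.43742124e+00, -1.83294086e-05,
        1.55379581e+00, -1.33985304e-01]), 'qvel': array([-0.00027616, -0.00051346, -0.0005772 ,  0.00036582,  0.00041074,
        0.00022738]), 'joint_efforts': array([ 1.31915112e-03, -7.12793684e+01, -5.71045339e+01, -1.49231655e-04,
        1.51144017e-03, -6.05029618e-05]), 'eef_pos': array([ 0.20672655, -0.53651386,  0.24996054]), 'tcp_rot': array([[ 9.33119225e-01,  3.59567115e-01, -4.47960619e-05],
       [ 3.59567118e-01, -9.33119218e-01,  1.08981623e-04],
       [-2.61385840e-06, -1.17800038e-04, -9.99999993e-01]]), 'ft_force': array([-0.24810021,  0.35988106,  0.01564728]), 'torque': array([0.0050085 , 0.03317073, 0.00267046]), 'finger_force': 0.0, 'width': 0.9969993558533875}
```

View both.

View pics/scene0.png

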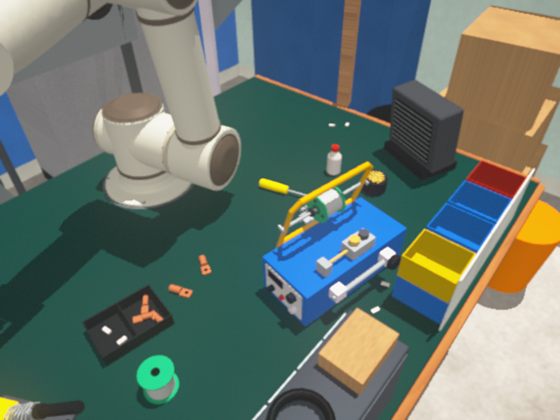

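View pics/side0.png

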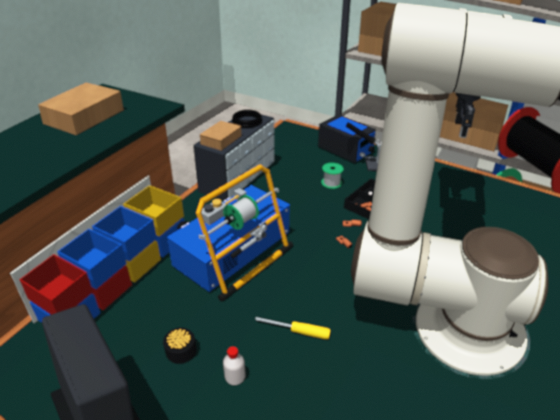

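```bash
cat > fit.py <<'E'
from h import *
L=lambda n:np.load(n+'.npy',allow_pickle=True).item()
S,D=L('scene'),L('side')
def pose(p):  # x,y,yaw,lean
    cy,sy=np.cos(p[2]),np.sin(p[2]);cl,sl=np.cos(p[3]),np.sin(p[3])
    Rz=np.array([[cy,-sy,0],[sy,cy,0],[0,0,1]]);Ry=np.array([[cl,0,sl],[0,1,0],[-sl,0,cl]])
    return Rz@Ry,np.array([p[0],p[1],.009])
pts=dict(o=[0,0,0],top=[0,0,.255],hub=[0,0,.175],piv=[-.034,-.02,.105],foot=[-.034,.085,.105])
obs=[(S,'o',308.6,240.4),(S,'top',335.7,178.5),(S,'hub',326.7,203.7),(D,'o',258.2,269.3),(D,'top',230.6,184.8),(D,'hub',240,214.7),(D,'foot',231.9,256.5),(D,'piv',262.1,234.4)]
def f(p):
    R,t=pose(p); return np.concatenate([proj(c,R@np.array(pts[k])+t)[0]-[u,v] for c,k,u,v in obs])
if __name__=='__main__':
    r=least_squares(f,[.5,0,0,.25],loss='soft_l1',f_scale=2)
    print(r.x.round(4),f(r.x).reshape(-1,2).round(1).tolist())
    R,t=pose(r.x)
    for k in pts: print(k,(R@np.array(pts[k])+t).round(4))
    def ray(c,u,v,z):
        n=cv2.undistortPoints(np.array([[[u,v]]],float),np.array(c['K']),np.array(c['dist_coeffs'],float)).ravel()
        Rr=np.array(c['R']);o=-Rr.T@np.array(c['t']);d=Rr.T@np.r_[n,1];return (o+d*(z-o[2])/d[2]).round(3)
    for n,c,u,v in [('feed',S,335.2,270.2),('feed',D,236,251.8),('spare',S,159.3,385.1),('spareD',D,327.5,183.8),('tip',S,372.9,188.5),('tipD',D,181.5,350.2),('fluxS',S,332.1,166.8),('fluxD',D,237.7,378.6),('scrS',S,286.2,192.3),('scrD',D,292.3,328.6),('lug',S,207,266),('lug',S,180.6,292.6),('lugD',D,353.7,225),('lugD',D,342.5,244),('trayS',S,129.6,329.6),('trayD',D,371.7,202)]:
        print(n,ray(c,u,v,0))
E
python3 fit.py
```

```text
[ 0.5543  0.0938 -0.1519  0.301 ] [[-0.5, -0.8], [0.4, 1.3], [-0.6, -2.5], [-1.5, 0.7], [0.5, -0.6], [-0.4, -1.9], [1.2, -0.3], [-0.9, 0.4]]
o [0.5543 0.0938 0.009 ]
top [0.6291 0.0823 0.2525]
hub [0.6056 0.0859 0.1761]
piv [0.55   0.0742 0.1194]
foot [0.5659 0.178  0.1194]
feed [0.665 0.06  0.   ]
feed [0.649 0.053 0.   ]
spare [ 0.565 -0.408  0.   ]
spareD [ 0.575 -0.392  0.   ]
tip [0.571 0.397 0.   ]
tipD [0.567 0.398 0.   ]
fluxS [0.412 0.41  0.   ]
fluxD [0.415 0.395 0.   ]
scrS [0.379 0.216 0.   ]
scrD [0.38  0.213 0.   ]
lug [ 0.409 -0.134  0.   ]
lug [ 0.422 -0.231  0.   ]
lugD [ 0.409 -0.228 -0.   ]
lugD [ 0.403 -0.13   0.   ]
trayS [ 0.413 -0.37   0.   ]
trayD [ 0.405 -0.369 -0.   ]
```

```bash
cat > plan.py <<'E'
from h import *
from fit import pose
from scipy.spatial.transform import Rotation as Ro
P=[.5543,.0938,-.1519,.29]
def tool(th,yaw=P[2]):
    u=np.array([np.cos(yaw),np.sin(yaw),0]);k=np.array([0,0,1.])
    z=np.sin(th)*u-np.cos(th)*k; y=np.cos(th)*u+np.sin(th)*k
    return np.c_[np.cross(y,z),y,z]
def legtip(q,r,th,gap=0,P=P):
    R,t=pose(P)
    d=np.array([-.469*np.sin(q),np.cos(q),-.883*np.sin(q)])
    T=tool(th); piv=np.array([-.034,-.02,.105])
    E=R@(piv+r*d)+t; D=R@d
    n=-T[:,2]; n=n-D*(n@D); n/=np.linalg.norm(n)   # perpendicular to rod, toward tool
    e=R@[0,1,0]
    return E+.005*n+ .011*e -(.019+gap)*T[:,2], T
def delta(p,T,s=None):
    s=s or manip.get_state()
    dr=Ro.from_matrix(T@np.array(s['tcp_rot']).T).as_rotvec()
    return ((p-s['eef_pos'])/.02).round(2),(dr/.12).round(2)
E
python3 - <<'E'
from plan import *
p0,T=legtip(0,.077,.3,.05)
print('via',p0,delta(p0,T))
prev=None
for q in np.arange(0,1.21,.1):
    p,_=legtip(q,.077,.3); print(round(q,1),p.round(4), None if prev is None else ((p-prev)/.02).round(2)); prev=p
E
```

```text
via [0.54044695 0.16471273 0.19003288] (array([16.69, 35.06, -3.  ]), array([-1.64, -2.04,  8.69]))
0.0 [0.5551 0.1625 0.1423] None
0.1 [0.5497 0.1631 0.1368] [-0.27  0.03 -0.27]
0.2 [0.5442 0.1631 0.1313] [-0.27 -0.   -0.27]
0.3 [0.5387 0.1622 0.126 ] [-0.28 -0.04 -0.27]
0.4 [0.5332 0.1605 0.1207] [-0.28 -0.08 -0.26]
0.5 [0.5277 0.1582 0.1157] [-0.27 -0.12 -0.25]
0.6 [0.5224 0.155  0.1109] [-0.27 -0.16 -0.24]
0.7 [0.5173 0.1512 0.1065] [-0.26 -0.19 -0.22]
0.8 [0.5124 0.1467 0.1023] [-0.24 -0.23 -0.21]
0.9 [0.5078 0.1415 0.0986] [-0.23 -0.26 -0.19]
1.0 [0.5035 0.1357 0.0953] [-0.21 -0.29 -0.17]
1.1 [0.4996 0.1295 0.0924] [-0.19 -0.31 -0.14]
1.2 [0.4962 0.1227 0.0901] [-0.17 -0.34 -0.12]
```

{"fn": "drive_tool", "kwargs": {
  "increments": [
    [0.42,1,0,-0.1,-0.13,0.54,-1],
    [0.42,1,0,-0.1,-0.13,0.54,-1],
    [0.42,1,0,-0.1,-0.13,0.54,-1],
    [0.42,1,0,-0.1,-0.13,0.54,-1],
    [0.42,1,0,-0.1,-0.13,0.54,-1],
    [0.42,1,0,-0.1,-0.13,0.54,-1],
    [0.42,1,0,-0.1,-0.13,0.54,-1],
    [0.42,1,0,-0.1,-0.13,0.54,-1]
  ],
  "squeeze": 30
}}

```text
clock: 2.3
eef_pos: [0.2741, -0.3759, 0.2501]
tcp_rot: [[0.627, 0.766, 0.144], [0.778, -0.625, -0.06], [0.044, 0.149, -0.988]]
ft_force: [-0.2, 0.5, 0.0]
width: 0.001
finger_force: 0.0
```

{"fn": "drive_tool", "kwargs": {
  "increments": [
    [0.42,1,0,-0.1,-0.13,0.54,-1],
    [0.42,1,0,-0.1,-0.13,0.54,-1],
    [0.42,1,0,-0.1,-0.13,0.54,-1],
    [0.42,1,0,-0.1,-0.13,0.54,-1],
    [0.42,1,0,-0.1,-0.13,0.54,-1],
    [0.42,1,0,-0.1,-0.13,0.54,-1],
    [0.42,1,0,-0.1,-0.13,0.54,-1],
    [0.42,1,0,-0.1,-0.13,0.54,-1]
  ]
}}

```text
clock: 3.3
eef_pos: [0.3416, -0.2152, 0.25]
tcp_rot: [[0.152, 0.943, 0.295], [0.988, -0.147, -0.039], [0.007, 0.297, -0.955]]
ft_force: [0.3, 0.3, -0.0]
width: 0.002
finger_force: 0.0
```

{"fn": "drive_tool", "kwargs": {
  "increments": [
    [0.42,1,0,0,0,0,-1],
    [0.42,1,0,0,0,0,-1],
    [0.42,1,0,0,0,0,-1],
    [0.42,1,0,0,0,0,-1],
    [0.42,1,0,0,0,0,-1],
    [0.42,1,0,0,0,0,-1],
    [0.42,1,0,0,0,0,-1],
    [0.42,1,0,0,0,0,-1]
  ]
}}

```text
clock: 4.3
eef_pos: [0.4085, -0.0551, 0.25]
tcp_rot: [[0.154, 0.943, 0.294], [0.988, -0.149, -0.039], [0.007, 0.297, -0.955]]
ft_force: [0.1, -0.1, 0.6]
width: -0.0
finger_force: 0.0
```

{"fn": "drive_tool", "kwargs": {
  "increments": [
    [0.3,1,0,0,0,0,-1],
    [0.3,1,0,0,0,0,-1],
    [0.3,1,0,0,0,0,-1],
    [0.3,1,0,0,0,0,-1],
    [0.3,1,0,0,0,0,-1],
    [0.3,1,0,0,0,0,-1],
    [0.3,1,0,0,0,0,-1],
    [0.3,1,0,0,0,0,-1]
  ]
}}

```text
clock: 5.3
eef_pos: [0.4561, 0.1049, 0.25]
tcp_rot: [[0.154, 0.943, 0.294], [0.988, -0.149, -0.039], [0.008, 0.296, -0.955]]
ft_force: [0.6, 0.2, -0.3]
width: 0.005
finger_force: 0.0
```

Run:
```python
from plan import *
p0,T=legtip(0,.077,.3,.05)
s=manip.get_state();print(s['clock'],s['eef_pos'],delta(p0,T,s),s['qpos'].round(2),s['ft_force'],s['width'])
c=cap('wrist','w1')
for k in ['leg_foot','leg_pivot','top_rail','reel_hub']:
    print(k,[(np.round(d['point'],1).tolist(),round(d['p'],2)) for d in manip.landmark_of(k,c)[:2]])
from fit import pts
R,t=pose(P); print({k:proj(c,R@np.array(v)+t).round(0).tolist() for k,v in pts.items()})
np.save('wrist.npy',c,allow_pickle=True)
```

```text
5.3 [0.45611617 0.10490973 0.24997896] (array([ 4.22,  2.99, -3.  ]), array([-0.06,  0.02,  0.02])) [ 0.11 -0.25  1.85 -0.07  1.25  0.28] [ 0.56094094  0.19258425 -0.33411755] 0.00470477584113345
leg_foot [([357.0, 98.3], 0.62)]
leg_pivot [([341.7, 230.8], 0.66)]
top_rail []
reel_hub [([445.5, 222.0], 0.63)]
{'o': [[300.0, 179.0]], 'top': [[587.0, 250.0]], 'hub': [[447.0, 215.0]], 'piv': [[343.0, 225.0]], 'foot': [[350.0, 94.0]]}
```

View pics/w1.png

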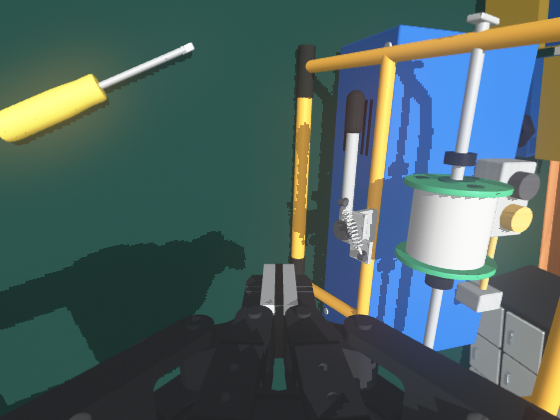

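Run:
```python
import fit; from fit import *
W=np.load('wrist.npy',allow_pickle=True).item()
fit.obs+=[(W,'foot',357,98.3),(W,'piv',341.7,230.8),(W,'hub',445.5,222)]
r=least_squares(fit.f,[.5543,.0938,-.15,.29],loss='soft_l1',f_scale=2)
print(r.x.round(4),fit.f(r.x).reshape(-1,2).round(1).tolist())
R,t=pose(r.x)
import plan
plan.P[:]=list(r.x)
p0,T=plan.legtip(0,.077,.3,.05,P=r.x);print(p0,plan.delta(p0,T))
p0,T=plan.legtip(0,.077,.3,.0,P=r.x);print(p0)
```

```text
[ 0.5514  0.0914 -0.2035  0.3195] [[-1.9, -0.8], [-1.2, 3.5], [-2.2, -1.0], [-0.1, 0.6], [1.9, -1.6], [1.0, -2.7], [0.9, -1.6], [0.3, 0.1], [-1.1, -0.4], [1.1, -2.5], [1.9, -0.1]]
[0.5441778  0.16126778 0.19006082] (array([ 4.41,  2.88, -2.99]), array([-0.06,  0.01,  0.03]))
[0.55878367 0.15903193 0.14229399]
```

Run:
```python
from fit import *
W=np.load('wrist.npy',allow_pickle=True).item()
for P in ([.5543,.0938,-.1519,.29],[.5514,.0914,-.2035,.3195],[.553,.0926,-.175,.3]):
    R,t=pose(P); q=lambda c,*v:proj(c,R@np.array(v)+t).round(0)[0].tolist()
    print(P,'tube',q(W,0,.14,0),q(W,0,0,0),q(W,0,-.05,0),'rail',q(W,0,.12,.105),q(W,0,0,.105),q(W,0,-.09,.105),'upr',q(W,0,.12,.15))
    print('  side tube ends',q(D,0,.14,0),q(D,0,-.14,0),'top',q(D,0,.1,.255),q(D,0,-.1,.255),'scene top',q(S,0,.1,.255),q(S,0,-.1,.255))
```

```text
[0.5543, 0.0938, -0.1519, 0.29] tube [302.0, 41.0] [300.0, 179.0] [300.0, 221.0] rail [384.0, 48.0] [373.0, 197.0] [366.0, 288.0] upr [437.0, 38.0]
  side tube ends [220.0, 300.0] [289.0, 244.0] top [202.0, 203.0] [259.0, 168.0] scene top [365.0, 161.0] [302.0, 199.0]
[0.5514, 0.0914, -0.2035, 0.3195] tube [307.0, 45.0] [298.0, 181.0] [296.0, 224.0] rail [390.0, 55.0] [372.0, 201.0] [361.0, 292.0] upr [444.0, 47.0]
  side tube ends [220.0, 299.0] [292.0, 244.0] top [202.0, 201.0] [260.0, 167.0] scene top [367.0, 165.0] [299.0, 201.0]
[0.553, 0.0926, -0.175, 0.3] tube [304.0, 43.0] [299.0, 180.0] [298.0, 222.0] rail [386.0, 51.0] [372.0, 199.0] [363.0, 290.0] upr [439.0, 42.0]
  side tube ends [220.0, 299.0] [290.0, 244.0] top [202.0, 202.0] [260.0, 167.0] scene top [366.0, 162.0] [300.0, 200.0]
```

{"fn": "drive_tool", "kwargs": {
  "increments": [
    [0.5,0.36,0,0,0,0,-1],
    [0.5,0.36,0,0,0,0,-1],
    [0.5,0.36,-0.3,0,0,0,-1],
    [0.5,0.36,-0.3,0,0,0,-1],
    [0.5,0.36,-0.3,0,0,0,-1],
    [0.5,0.36,-0.6,0,0,0,-1],
    [0.5,0.36,-0.6,0,0,0,-1],
    [0.5,0.36,-0.6,0,0,0,-1]
  ]
}}

```text
clock: 6.55
eef_pos: [0.5369, 0.1615, 0.1949]
tcp_rot: [[0.156, 0.943, 0.293], [0.988, -0.151, -0.039], [0.007, 0.296, -0.955]]
ft_force: [0.6, 1.1, -1.0]
width: 0.001
finger_force: 0.0
```

Run:
```python
from plan import *
c=cap('wrist','w2')
for k in ['leg_foot','leg_pivot','reel_hub']:
    print(k,[(np.round(d['point'],1).tolist(),round(d['p'],2)) for d in manip.landmark_of(k,c)[:2]])
np.save('wrist2.npy',c,allow_pickle=True)
```

```text
leg_foot [([291.7, 212.1], 0.89)]
leg_pivot [([283.8, 356.1], 0.56)]
reel_hub [([400.7, 373.0], 0.67)]
```

View pics/w2.png

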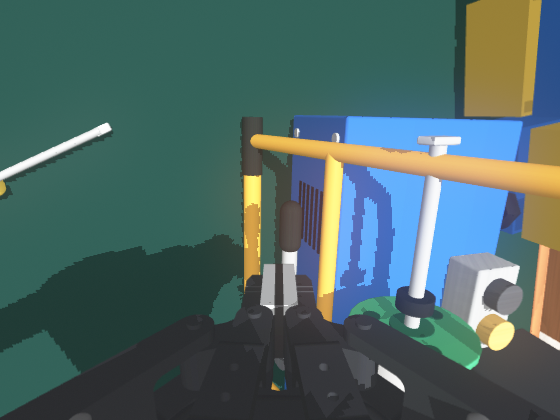

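Run:
```python
import fit; from fit import *; import plan
W=np.load('wrist.npy',allow_pickle=True).item();W2=np.load('wrist2.npy',allow_pickle=True).item()
fit.pts['te']=[0,.14,0]
fit.obs+=[(W,'foot',357,98.3),(W,'piv',341.7,230.8),(W,'hub',445.5,222),(W2,'foot',291.7,212.1),(W,'te',306,46),(W2,'te',252,120)]
r=least_squares(fit.f,[.5543,.0938,-.15,.29],loss='soft_l1',f_scale=2)
print(r.x.round(4).tolist(),fit.f(r.x).reshape(-1,2).round(1).tolist())
plan.P[:]=list(r.x); s=plan.manip.get_state()
for q in np.arange(0,1.31,.1):
    p,T=plan.legtip(q,.077,.3,P=r.x); print(round(q,1),p.round(4),((p-s['eef_pos'])/.02).round(2))
```

```text
[0.5516, 0.0904, -0.1992, 0.3199] [[-2.1, -0.5], [-1.2, 3.8], [-2.2, -0.8], [0.0, 0.4], [2.0, -1.8], [1.0, -2.9], [1.1, -1.8], [0.4, -0.2], [-1.1, 0.8], [1.6, -1.6], [2.3, 0.7], [-0.3, -0.8], [0.3, -0.1], [-0.3, -3.2]]
0.0 [0.5588 0.1581 0.1423] [ 1.13 -0.15 -2.67]
0.1 [0.5533 0.159  0.137 ] [ 0.85 -0.1  -2.94]
0.2 [0.5477 0.1592 0.1317] [ 0.57 -0.1  -3.2 ]
0.3 [0.542  0.1586 0.1265] [ 0.28 -0.12 -3.46]
0.4 [0.5362 0.1573 0.1214] [-0.   -0.19 -3.71]
0.5 [0.5305 0.1552 0.1165] [-0.29 -0.3  -3.96]
0.6 [0.525  0.1523 0.1119] [-0.57 -0.44 -4.19]
0.7 [0.5195 0.1487 0.1076] [-0.84 -0.62 -4.41]
0.8 [0.5143 0.1444 0.1036] [-1.1  -0.84 -4.61]
0.9 [0.5094 0.1395 0.0999] [-1.35 -1.08 -4.79]
1.0 [0.5048 0.134  0.0967] [-1.58 -1.36 -4.95]
1.1 [0.5005 0.1279 0.094 ] [-1.79 -1.66 -5.09]
1.2 [0.4967 0.1213 0.0917] [-1.98 -1.99 -5.2 ]
1.3 [0.4934 0.1143 0.09  ] [-2.15 -2.34 -5.29]
```

{"fn": "drive_tool", "kwargs": {
  "increments": [
    [0.2,-0.02,-0.4,0,0,0,-1],
    [0.2,-0.02,-0.4,0,0,0,-1],
    [0.2,-0.02,-0.4,0,0,0,-1],
    [0.2,-0.02,-0.4,0,0,0,-1],
    [0.1,-0.02,-0.3,0,0,0,-1],
    [0.1,-0.02,-0.3,0,0,0,-1],
    [0,0,-0.1,0,0,0,-1],
    [0,0,0,0,0,0,-1]
  ]
}}

```text
clock: 7.75
eef_pos: [0.5563, 0.1587, 0.15]
tcp_rot: [[0.156, 0.943, 0.294], [0.988, -0.151, -0.039], [0.007, 0.296, -0.955]]
ft_force: [-0.6, 1.3, -0.1]
width: 0.003
finger_force: 0.0
```

{"fn": "drive_tool", "kwargs": {
  "increments": [
    [0,0,-0.1,0,0,0,-1],
    [0,0,-0.1,0,0,0,-1],
    [0,0,-0.1,0,0,0,-1],
    [-0.05,0,-0.1,0,0,0,-1],
    [-0.1,0,-0.1,0,0,0,-1],
    [-0.1,0,-0.1,0,0,0,-1],
    [0,0,0,0,0,0,-1],
    [0,0,0,0,0,0,-1]
  ]
}}

```text
clock: 8.75
eef_pos: [0.5514, 0.1588, 0.1381]
tcp_rot: [[0.156, 0.943, 0.294], [0.988, -0.151, -0.039], [0.008, 0.296, -0.955]]
ft_force: [-0.6, 2.8, 3.7]
width: 0.002
finger_force: 2.1
```

Run:
```python
from plan import *
s=manip.get_state(); print(s['ft_force'],s['eef_pos'])
c=cap('wrist','w3')
print([manip.landmark_of('leg_foot',c)[:1]])
```

```text
[-0.61761321  2.758089    3.68431701] [0.55136761 0.15875125 0.13809697]
[[{'point': [289.2, 239.3], 'p': 0.84}]]
```

View pics/w3.png

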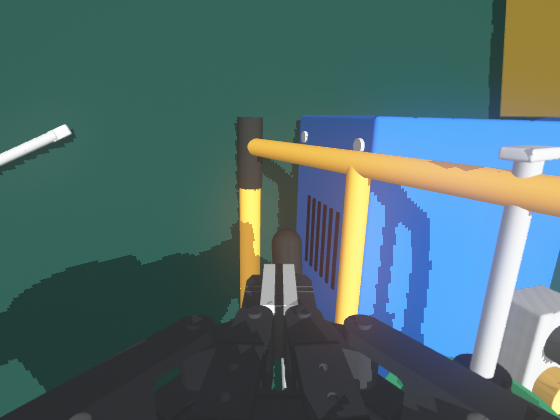

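{"fn": "drive_tool", "kwargs": {
  "increments": [
    [-0.14,0,-0.16,0,0,0,-1],
    [-0.14,0,-0.15,0,0,0,-1],
    [-0.14,-0.01,-0.15,0,0,0,-1],
    [-0.14,-0.02,-0.15,0,0,0,-1],
    [-0.14,-0.03,-0.14,0,0,0,-1],
    [-0.14,-0.04,-0.14,0,0,0,-1],
    [-0.14,-0.05,-0.14,0,0,0,-1],
    [-0.14,-0.05,-0.13,0,0,0,-1]
  ]
}}

```text
clock: 9.85
eef_pos: [0.5287, 0.1544, 0.1148]
tcp_rot: [[0.156, 0.943, 0.293], [0.988, -0.151, -0.04], [0.007, 0.296, -0.955]]
ft_force: [-3.7, -1.5, 7.0]
width: 0.0
finger_force: 4.2
```

Run:
```python
from plan import *
c=cap('wrist')
print([manip.landmark_of('leg_foot',c)[:1],manip.landmark_of('leg_pivot',c)[:1]])
c=cap('side'); print([manip.landmark_of(k,c)[:1] for k in ('leg_foot','leg_pivot','top_rail')])
```

```text
[[{'point': [267.5, 245.9], 'p': 0.6}], []]
[[{'point': [243.7, 272.7], 'p': 0.58}], [], [{'point': [231.5, 183.5], 'p': 0.97}]]
```

{"fn": "drive_tool", "kwargs": {
  "increments": [
    [-0.23,-0.1,-0.2,0,0,0,-1],
    [-0.23,-0.13,-0.2,0,0,0,-1],
    [-0.23,-0.16,-0.19,0,0,0,-1],
    [-0.22,-0.19,-0.18,0,0,0,-1],
    [-0.22,-0.22,-0.17,0,0,0,-1],
    [-0.21,-0.24,-0.16,0,0,0,-1],
    [-0.2,-0.27,-0.15,0,0,0,-1],
    [-0.2,-0.3,-0.14,0,0,0,-1]
  ]
}}

```text
clock: 11.2
eef_pos: [0.4938, 0.1221, 0.0866]
tcp_rot: [[0.156, 0.943, 0.293], [0.988, -0.151, -0.039], [0.007, 0.296, -0.955]]
ft_force: [-0.7, 0.6, -0.5]
width: -0.005
finger_force: 0.0
```

Run:
```python
from plan import *
c=cap('side','s2'); print([manip.landmark_of(k,c)[:1] for k in ('leg_foot','leg_pivot','top_rail')])
cv2.imwrite('pics/s2c.png',cv2.resize(c['image'][140:340,160:360,::-1],(600,600)))
from fit import pts
R,t=pose([.5516,.0904,-.1992,.3199])
for q in (.5,.8,1.1,1.62): print(q,proj(c,R@(np.array([-.034,-.02,.105])+.105*np.array([-.469*np.sin(q),np.cos(q),-.883*np.sin(q)]))+t).round(0))
```

```text
[[], [{'point': [256.0, 267.4], 'p': 0.39}], [{'point': [231.2, 182.5], 'p': 0.94}]]
0.5 [[248. 269.]]
0.8 [[259. 274.]]
1.1 [[270. 275.]]
1.62 [[286. 267.]]
```

View pics/s2c.png

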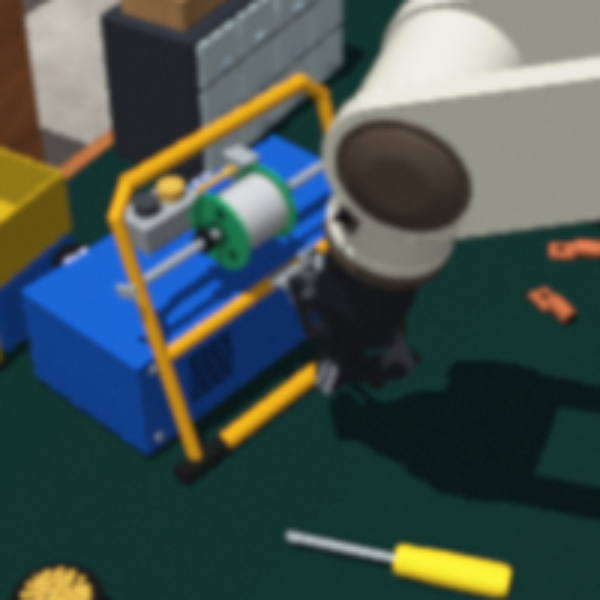

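{"fn": "drive_tool", "kwargs": {
  "increments": [
    [-0.7,0.1,0.5,0,0,0,-1],
    [-0.7,0.1,0.5,0,0,0,-1],
    [-0.7,0,0.8,0,0,0,-1],
    [0,0,1,0,0,0,-1],
    [0,0,1,0,0,0,-1],
    [0,0,1,0,0,0,0],
    [0,0,1,0,0,0,0.6],
    [0,0,1,0,0,0,0.6]
  ]
}}

```text
clock: 12.4
eef_pos: [0.4522, 0.1266, 0.2239]
tcp_rot: [[0.156, 0.943, 0.294], [0.988, -0.151, -0.039], [0.008, 0.297, -0.955]]
ft_force: [0.6, 0.3, -0.5]
width: 0.633
finger_force: 0.0
```

```bash
cat > m2.py <<'E'
import fit; from fit import *; import plan
c=cap('side','s3'); w=cap('wrist'); sc=cap('scene')
fit.obs=[]; 
ql=1.62
fit.pts['foot']=[-.034-.105*.469*np.sin(ql),-.02+.105*np.cos(ql),.105-.105*.883*np.sin(ql)]
for n,cc in (('side',c),('wrist',w),('scene',sc)):
    for q,k in (('leg_foot','foot'),('leg_pivot','piv'),('top_rail','top'),('reel_hub','hub'),('reel_frame','o')):
        r=manip.landmark_of(q,cc)[:1]
        print(n,q,[(np.round(d['point'],1).tolist(),round(d['p'],2)) for d in r])
        if r and r[0]['p']>.5 and not(n=='scene' and k in('foot','piv')): fit.obs.append((cc,k,*r[0]['point']))
r=least_squares(fit.f,[.5516,.0904,-.18,.3],loss='soft_l1',f_scale=2)
print(r.x.round(4).tolist(),[(o[1],e.round(1).tolist()) for o,e in zip(fit.obs,fit.f(r.x).reshape(-1,2))])
R,t=pose(r.x); top=R@np.array([0,0,.255])+t; print('top',top)
cv2.imwrite('pics/s3c.png',cv2.resize(c['image'][140:340,160:360,::-1],(600,600)))
s=manip.get_state(); print(s['clock'],s['eef_pos'])
print('via',plan.delta(top+[0,0,.065],plan.tool(0,r.x[2])))
E
python3 m2.py
```

```text
side leg_foot [([282.8, 269.7], 0.63)]
side leg_pivot [([263.4, 234.0], 0.47)]
side top_rail [([232.6, 180.6], 0.81)]
side reel_hub [([239.4, 214.5], 0.76)]
side reel_frame [([256.8, 268.6], 0.95)]
wrist leg_foot [([254.3, 241.4], 0.83)]
wrist leg_pivot [([360.4, 259.9], 0.63)]
wrist top_rail []
wrist reel_hub [([476.1, 259.1], 0.67)]
wrist reel_frame [([313.9, 203.7], 0.83)]
scene leg_foot [([283.1, 219.6], 0.57)]
scene leg_pivot [([301.8, 214.4], 0.55)]
scene top_rail [([335.3, 178.1], 0.77)]
scene reel_hub [([327.0, 203.4], 0.93)]
scene reel_frame [([309.6, 239.9], 0.63)]
[0.5563, 0.0913, -0.1918, 0.2829] [('foot', [1.7, -1.8]), ('top', [0.5, 2.6]), ('hub', [1.5, -2.7]), ('o', [-0.2, 0.6]), ('foot', [-1.0, -0.3]), ('piv', [2.4, -0.2]), ('hub', [0.3, -0.7]), ('o', [0.6, -0.6]), ('top', [-1.5, 1.7]), ('hub', [-2.3, -1.9]), ('o', [-1.5, 0.6])]
top [0.62617935 0.07777418 0.25386115]
13.3 [0.45212731 0.12646923 0.22296681]
via (array([ 8.7 , -2.43,  4.79]), array([ 0.37,  2.48, -0.28]))
```

View pics/s3c.png

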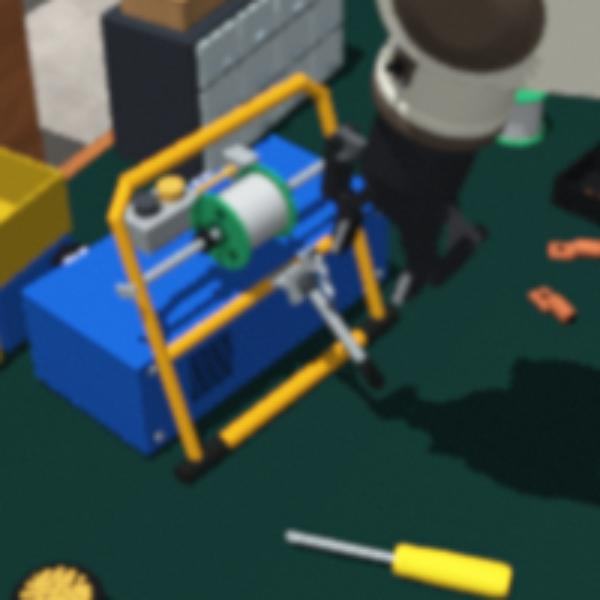

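{"fn": "drive_tool", "kwargs": {
  "increments": [
    [0.4,-0.15,0.7,0.02,0.155,-0.02,0.8],
    [0.4,-0.15,0.7,0.02,0.155,-0.02,0.8],
    [0.4,-0.15,0.7,0.02,0.155,-0.02,0.8],
    [0.4,-0.15,0.7,0.02,0.155,-0.02,0.8],
    [0.4,-0.15,0.7,0.02,0.155,-0.02,0.8],
    [0.4,-0.15,0.7,0.02,0.155,-0.02,0.8],
    [0.4,-0.15,0.6,0.02,0.155,-0.02,0.8],
    [0.4,-0.15,0,0.02,0.155,-0.02,0.8]
  ]
}}

```text
clock: 14.3
eef_pos: [0.5167, 0.1024, 0.3196]
tcp_rot: [[0.176, 0.973, 0.149], [0.984, -0.174, -0.025], [0.002, 0.151, -0.989]]
ft_force: [0.2, -0.4, -0.6]
width: 0.898
finger_force: 0.0
```

{"fn": "drive_tool", "kwargs": {
  "increments": [
    [0.7,-0.15,0,0.02,0.155,-0.02,0.8],
    [0.7,-0.15,0,0.02,0.155,-0.02,0.8],
    [0.7,-0.15,0,0.02,0.155,-0.02,0.8],
    [0.7,-0.15,0,0.02,0.155,-0.02,0.8],
    [0.7,-0.15,0,0.02,0.155,-0.02,0.8],
    [0.7,-0.15,0,0.02,0.155,-0.02,0.8],
    [0.7,-0.15,0,0.02,0.155,-0.02,0.8],
    [0.6,-0.15,0,0.02,0.155,-0.02,0.8]
  ]
}}

```text
clock: 15.3
eef_pos: [0.6267, 0.0783, 0.3179]
tcp_rot: [[0.194, 0.981, -0.002], [0.981, -0.194, -0.007], [-0.007, -0.001, -1.0]]
ft_force: [-0.3, -0.1, -0.9]
width: 0.898
finger_force: 0.0
```

Run:
```python
from plan import *
w=cap('wrist','w4')
for q in ('top_rail','reel_hub','leg_foot'): print(q,[(np.round(d['point'],1).tolist(),round(d['p'],2)) for d in manip.landmark_of(q,w)[:1]])
P=[.5563,.0913,-.1918,.2829];R,t=pose(P)
for v in ([0,0,.255],[0,.08,.255],[0,-.08,.255],[0,0,.175]): print(proj(w,R@np.array(v)+t).round(0))
print(manip.get_state()['clock'],delta(R@np.array([0,0,.255])+t,tool(0,P[2])))
```

```text
top_rail [([288.6, 246.5], 0.76)]
reel_hub [([255.5, 211.4], 0.7)]
leg_foot [([155.9, 200.9], 0.84)]
[[281. 247.]]
[[281. 103.]]
[[281. 360.]]
[[252. 210.]]
15.5 (array([ 0.01, -0.04, -3.21]), array([ 0.06, -0.01,  0.03]))
```

View pics/w4.png

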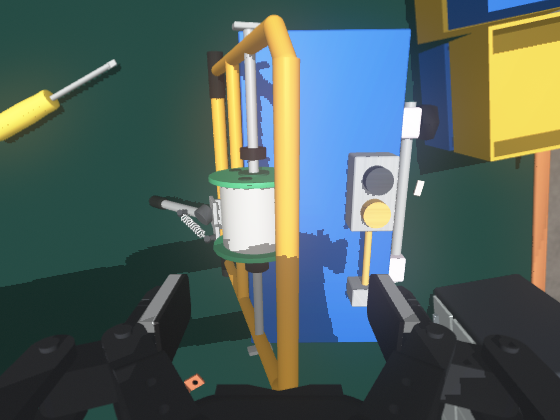

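{"fn": "drive_tool", "kwargs": {
  "increments": [
    [0.1,-0.03,-0.5,0,0,0,0.8],
    [0.08,0,-0.5,0,0,0,0.8],
    [0,0,-0.5,0,0,0,0.8],
    [0,0,-0.5,0,0,0,0.8],
    [0,0,-0.5,0,0,0,0.8],
    [0,0,-0.4,0,0,0,0.8],
    [0,0,-0.3,0,0,0,0.4],
    [0,0,0,0,0,0,0]
  ],
  "squeeze": 30
}}

```text
clock: 16.5
eef_pos: [0.6296, 0.0779, 0.2546]
tcp_rot: [[0.194, 0.981, -0.001], [0.981, -0.194, -0.007], [-0.007, 0.0, -1.0]]
ft_force: [-0.0, -1.2, 0.5]
width: 0.509
finger_force: 0.0
```

{"fn": "drive_tool", "kwargs": {
  "increments": [
    [0,0,0,0,0,0,-0.2],
    [0,0,0,0,0,0,-0.4],
    [0,0,0,0,0,0,-0.6],
    [0,0,0,0,0,0,-0.8],
    [0,0,0,0,0,0,-1],
    [0,0,0,0,0,0,-1],
    [0,0,0,0,0,0,-1],
    [0,0,0,0,0,0,-1]
  ]
}}

```text
clock: 17.5
eef_pos: [0.6299, 0.0778, 0.2552]
tcp_rot: [[0.194, 0.981, 0.0], [0.981, -0.194, -0.007], [-0.007, 0.002, -1.0]]
ft_force: [1.8, -0.3, 5.2]
width: 0.151
finger_force: 29.5
```

```bash
sed -i "s/'s3'/'s5'/" m2.py; python3 m2.py; python3 -c "
from h import *
s=manip.get_state();print(s['ft_force'],s['torque'],s['width'],s['finger_force'])"
```

```text
side leg_foot [([283.4, 269.2], 0.47)]
side leg_pivot [([262.6, 234.0], 0.76)]
side top_rail [([231.9, 181.8], 0.72)]
side reel_hub [([242.7, 212.8], 0.79)]
side reel_frame [([256.4, 265.9], 0.79)]
wrist leg_foot [([133.7, 215.1], 0.94)]
wrist leg_pivot [([179.8, 241.4], 0.9)]
wrist top_rail [([279.7, 307.0], 0.76)]
wrist reel_hub [([237.8, 242.1], 0.76)]
wrist reel_frame [([212.0, 184.0], 0.91)]
scene leg_foot [([308.1, 244.2], 0.51)]
scene leg_pivot [([303.7, 213.9], 0.51)]
scene top_rail [([334.6, 179.9], 0.95)]
scene reel_hub [([326.2, 203.2], 0.65)]
scene reel_frame [([308.7, 241.9], 0.76)]
[0.5566, 0.0894, -0.1842, 0.2878] [('piv', [-0.6, -0.1]), ('top', [1.1, 1.0]), ('hub', [-1.8, -1.4]), ('o', [0.4, 2.9]), ('foot', [-1.7, 1.8]), ('piv', [5.0, -3.3]), ('top', [-1.3, 1.1]), ('hub', [4.2, -1.6]), ('o', [-0.3, 0.2]), ('top', [-0.6, 0.7]), ('hub', [-1.6, -1.0]), ('o', [-0.9, -0.9])]
top [0.62777364 0.07615929 0.25350888]
18.4 [0.62983665 0.07784798 0.25521957]
via (array([-0.1 , -0.08,  3.16]), array([0.06, 0.  , 0.1 ]))
[ 3.03152121 -1.06700266  5.52663146] [-0.10386249 -0.40742559  0.22257251] 0.1511358737876129 29.500586986541748
```

{"fn": "drive_tool", "kwargs": {
  "increments": [
    [-0.225,0.045,0.055,-0.03,-0.152,0,-1],
    [-0.225,0.045,0.055,-0.03,-0.152,0,-1],
    [-0.225,0.045,0.05,-0.03,-0.152,0,-1],
    [-0.225,0.045,0.05,-0.03,-0.152,0,-1],
    [-0.225,0.045,0.045,-0.03,-0.152,0,-1],
    [-0.225,0.045,0.04,-0.03,-0.152,0,-1],
    [-0.225,0.045,0.035,-0.03,-0.152,0,-1],
    [-0.225,0.045,0.03,-0.03,-0.152,0,-1]
  ]
}}

```text
clock: 19.4
eef_pos: [0.5939, 0.0846, 0.2633]
tcp_rot: [[0.196, 0.969, 0.147], [0.981, -0.192, -0.037], [-0.007, 0.152, -0.988]]
ft_force: [0.3, -4.5, 11.5]
width: 0.15
finger_force: 30.2
```

{"fn": "drive_tool", "kwargs": {
  "increments": [
    [-0.235,0.045,0.04,-0.03,-0.152,0,-1],
    [-0.235,0.045,0.035,-0.03,-0.152,0,-1],
    [-0.235,0.045,0.03,-0.03,-0.152,0,-1],
    [-0.235,0.045,0.025,-0.03,-0.152,0,-1],
    [-0.235,0.045,0.02,-0.03,-0.152,0,-1],
    [-0.235,0.045,0.01,-0.03,-0.152,0,-1],
    [-0.235,0.045,0.0,-0.03,-0.152,0,-1],
    [0,0,0,0,0,0,-1]
  ]
}}

```text
clock: 20.4
eef_pos: [0.5606, 0.0909, 0.2663]
tcp_rot: [[0.197, 0.942, 0.271], [0.98, -0.187, -0.062], [-0.007, 0.278, -0.961]]
ft_force: [-0.8, -6.8, 9.1]
width: 0.147
finger_force: 29.9
```

```bash
sed -i "s/'s5'/'s6'/;s/-.18,.3\]/-.18,.02]/" m2.py; python3 m2.py; python3 -c "
from h import *
s=manip.get_state();print(s['ft_force'],s['torque'],s['width'],s['finger_force'])"
```

```text
side leg_foot [([286.7, 279.4], 0.48)]
side leg_pivot [([274.0, 242.8], 0.76)]
side top_rail [([251.1, 189.0], 0.71)]
side reel_hub [([257.9, 219.7], 0.72)]
side reel_frame [([257.0, 269.5], 0.63)]
wrist leg_foot [([180.9, 238.2], 0.59)]
wrist leg_pivot [([175.6, 239.5], 0.78)]
wrist top_rail [([279.0, 306.6], 0.8)]
wrist reel_hub [([236.9, 240.5], 0.97)]
wrist reel_frame [([207.3, 182.4], 0.58)]
scene leg_foot [([280.1, 222.7], 0.45)]
scene leg_pivot [([293.7, 209.7], 0.4)]
scene top_rail [([312.1, 160.8], 0.57)]
scene reel_hub [([315.3, 189.9], 0.59)]
scene reel_frame []
[0.5528, 0.0895, 0.1114, 0.023] [('piv', [-2.3, -5.0]), ('top', [2.4, 1.1]), ('hub', [-2.9, -2.5]), ('o', [1.0, -0.2]), ('foot', [-38.8, -0.8]), ('piv', [16.0, 7.6]), ('top', [-2.5, -1.2]), ('hub', [2.1, -1.2]), ('o', [0.4, 1.8]), ('top', [0.3, 1.0]), ('hub', [-4.9, -0.7])]
top [0.55861928 0.09018883 0.26393227]
21.3 [0.56098766 0.09080355 0.26624237]
via (array([-0.12, -0.03,  3.13]), array([0.16, 2.35, 2.55]))
[-1.61543383 -6.00080906 10.4356223 ] [-0.90183074 -0.00637945 -0.16906361] 0.15236669626376248 29.992167949676514
```

View pics/s6.png

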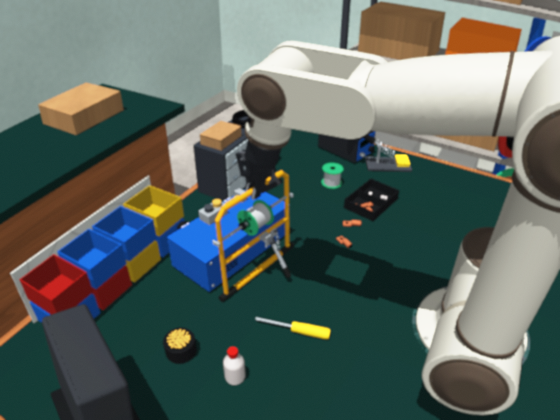

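{"fn": "drive_tool", "kwargs": {
  "increments": [
    [-0.12,0,0,-0.02,-0.08,0,-1],
    [-0.12,0,0,-0.02,-0.08,0,-1],
    [0,0,0,0,0,0,-1],
    [0,0,0,0,0,0,-1],
    [0,0,0,0,0,0,-1],
    [0,0,0,0,0,0,-1],
    [0,0,0,0,0,0,-1],
    [0,0,0,0,0,0,-1]
  ]
}}

```text
clock: 22.3
eef_pos: [0.5563, 0.0915, 0.2663]
tcp_rot: [[0.196, 0.937, 0.29], [0.981, -0.185, -0.065], [-0.007, 0.297, -0.955]]
ft_force: [-0.1, 0.8, 10.8]
width: 0.154
finger_force: 30.0
```

```bash
sed -i "s/'s6'/'s7'/;s/n=='scene' and k in('foot','piv')/n!='side' and k in('foot','piv')/" m2.py; python3 m2.py; python3 -c "
from h import *
s=manip.get_state();print(s['ft_force'],s['torque'],s['width'],s['finger_force'])"
```

```text
side leg_foot [([285.9, 276.9], 0.79)]
side leg_pivot [([272.8, 242.8], 0.76)]
side top_rail [([254.4, 191.2], 0.6)]
side reel_hub [([257.2, 219.3], 0.84)]
side reel_frame [([260.7, 265.6], 0.96)]
wrist leg_foot [([126.9, 216.0], 0.77)]
wrist leg_pivot []
wrist top_rail [([278.7, 304.0], 0.73)]
wrist reel_hub [([237.5, 238.4], 0.71)]
wrist reel_frame [([206.4, 183.1], 0.71)]
scene leg_foot [([277.7, 223.7], 0.52)]
scene leg_pivot [([292.0, 210.6], 0.63)]
scene top_rail [([311.7, 156.7], 0.94)]
scene reel_hub [([310.0, 191.0], 0.56)]
scene reel_frame []
[0.5518, 0.0917, -0.2636, 0.0127] [('foot', [0.9, 0.4]), ('piv', [-1.2, -0.6]), ('top', [0.3, -0.5]), ('hub', [-1.4, -1.6]), ('o', [-2.8, 4.3]), ('top', [-0.7, 0.7]), ('hub', [1.2, -0.3]), ('o', [-0.7, -0.7]), ('top', [-0.4, 4.3]), ('hub', [-0.3, -2.5])]
top [0.55492399 0.09087492 0.26397959]
23.2 [0.55628331 0.09147981 0.26638675]
via (array([-0.07, -0.03,  3.13]), array([ 0.63,  2.43, -0.55]))
[-0.358545    0.2498805  11.34941236] [-0.01205444 -0.18366274  0.09537798] 0.1499387120149439 29.982825815677643
```

View pics/s3c.png

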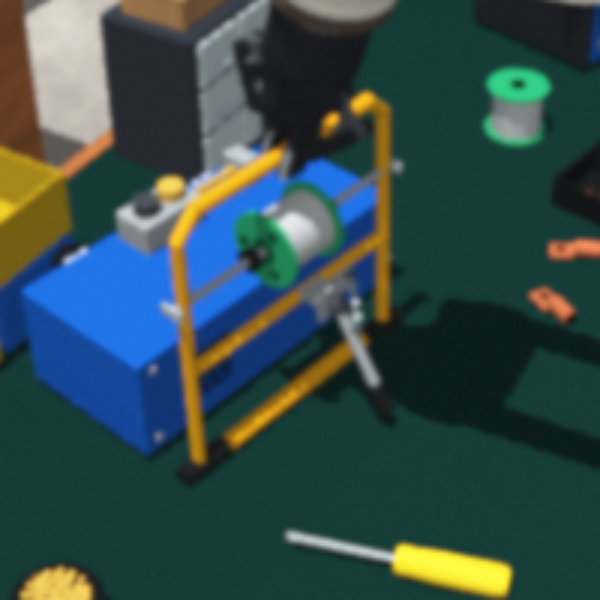

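```bash
python3 -c "
from plant import manip
print(manip.hand_in())"
```

```text
the job is handed in; nothing more can be done
None
```

The side leg is snapped out and the frame stands upright (about 0.01 rad from vertical by the camera fit), held by its top rail with a 30 N grip and pressed onto the bench. I handed the job in at about 23 s; no verdict came back.

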